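# Set out the caddies by height on the coffee table

### The arm

A 6-joint arm with a two-finger parallel gripper is mounted at the origin on the work surface. World frame = base frame: x ahead of the robot, y to its left, z up, the work surface at z = 0. Lengths are in m, angles in rad, forces in N, time in s.
With the tool pointing down it reaches from about 0.425 to 0.95 m from the base axis. Payload 14.7 kg.
Tool frame: the origin (TCP) lies on the centre line of the jaws, within the pads' length; the fingertips stand 8 mm ahead of it and the grasp point (between the pads) lies 11 mm behind it (r.finger_overhang is the distance from the TCP to the fingertips, in m); z points along the fingers, y is the direction in which the jaws open and shut (so a half turn about z gives the same grasp; the last joint's range is limited). The gripper opens to 85 mm and grips with 20 to 120 N. Pads are 22 mm wide; open, the fingers measure 114 mm over their backs; the gripper's body (76 mm by 85 mm) begins 54 mm behind the grasp point. The pads swing forward as they close: fully open they stand 13 mm farther back than shut.
Start: joints at [-1.223, 0.48, 1.596, -0, 1.065, -0.047], TCP at [0.25, -0.6, 0.216] pointing down, gripper open.
Joint ranges: [-2.75, 2.75], [-0.82, 2.05], [0.23, 2.67], [-1.56, 4.7], [0.09, 2.69], [-2.92, 2.92]. Speed limits (rad/s): [1.89, 1.89, 2.39, 3.01, 3.01, 3.01].

### API

Orientations are given as a unit quaternion [x, y, z, w].
In Python, from station import r gives the robot as it stands.
- The arm moves only by the tool move_arm, never from a script. Its argument "moves" is a list of rows, each a list of 3 entries, a list of its own where there are three numbers: the shift along the world's x, y, z in units of 40 mm (1.0 is 40 mm), then the turn, a rotation vector about the world's x, y, z in rad, then the finger opening in mm, from 0 to 85.4. In form: [[[tx, ty, tz], [wx, wy, wz], gripper], ...]. A call has 1 to 5 rows; each row is the pose to reach, as a shift and turn from the pose commanded when the call began; what a row does not reach only later rows make up. A row lasts 1/12 s, in which the tool goes at most 41.7 mm and 7.16 degrees, less where a joint would pass 70% of its speed; a pose out of reach is approached as far as the arm can. A call with a gripper value outside its range is refused whole. The fingers move at their own pace and stop on an object; "grip_force" is the grip in N (left out, the last holds). Time passes only in rows, so rows that repeat a pose let the fingers close. It gives the time, the measured TCP pose, the force and the opening at its end, in the units of the state.
- r.observe(): the state, without advancing time (a new reading comes with each control period).
- r.read_camera(name): name is "side" or "top"; returns a dict with "pixels" (400x640x3 uint8, red, green, blue), "range_z" (400x640 float32, m along the optical axis (not along the pixel's ray), 0 where there is no reading), "K" (3x3 intrinsics, pixels), "dist_coeffs" ([k1, k2, p1, p2, k3] as OpenCV has them; the pictures are not rectified), "cam_to_world" (4x4, takes a point from camera to world coordinates). Camera axes: x right, y down, z forward; pixel columns grow to the right and rows downward; lengths in m; the calibration is good to about 2 mm. A picture is of the moment at which its call begins.
- r.finish_job(): hands the job in, once; it reports no verdict.
The state is a dict: "time_s": time; "q": joint angles; "dq": joint speeds; "joint_efforts": joint torques, N m; "position": TCP position; "eef_rot": TCP orientation; "ft_force": force on the tool from outside, world axes, zero at the start; "torque": the same for the moment, N m; "grip_width": finger opening in m.
Only numpy, scipy, OpenCV 4.12 (cv2) and the standard library are available. Lean on these libraries where they do the work, as an engineer would, in place of code of your own. Each camera call takes 0.05 s, during which the arm holds its last target. There are 200 camera calls.

### The job

Set the four lidded white caddies out on the serving board for the coffee morning, one upright in the middle of each cork mat, in order of height with the tallest nearest the glass coffee jug on its hotplate and the shortest at the far end. Set them down gently and never let one tip over, and do not bump the hotplate or its hot jug.

Things in the scene. Friction and masses are not known exactly. Their poses are not given: they have to be found in the camera images.
- caddy_a_center (a point): the shortest of four lidded white stoneware caddies with flat pale wooden lids: an upright cylinder 48 mm in diameter and 75 mm high over all, straight-sided, lid fixed on flush with the sides. The point is its centre, 37.5 mm above its underside; z is up. It stands on the table at the start. Full: 0.17 to 0.29 kg.
- caddy_b_center (a point): the second shortest of four lidded white stoneware caddies with flat pale wooden lids: an upright cylinder 54 mm in diameter and 100 mm high over all, straight-sided, lid fixed on flush with the sides. The point is its centre, 50 mm above its underside; z is up. It stands on the table at the start. Full: 0.24 to 0.39 kg.
- caddy_c_center (a point): the second tallest of four lidded white stoneware caddies with flat pale wooden lids: an upright cylinder 60 mm in diameter and 125 mm high over all, straight-sided, lid fixed on flush with the sides. The point is its centre, 62.5 mm above its underside; z is up. It stands on the table at the start. Full: 0.32 to 0.52 kg.
- caddy_d_center (a point): the tallest of four lidded white stoneware caddies with flat pale wooden lids: an upright cylinder 66 mm in diameter and 150 mm high over all, straight-sided, lid fixed on flush with the sides. The point is its centre, 75 mm above its underside; z is up. It stands on the table at the start. Full: 0.4 to 0.65 kg.
- mat_a_top (a point): one of four identical round cork mats (88 mm in diameter, 4 mm thick) fixed in one straight row on the board, 96 mm from centre to centre. The point is the centre of its top face, 22 mm above the table. The mats' letters say nothing of their order in the row: read it from their positions.
- mat_b_top (a point): one of four identical round cork mats (88 mm in diameter, 4 mm thick) fixed in one straight row on the board, 96 mm from centre to centre. The point is the centre of its top face, 22 mm above the table. The mats' letters say nothing of their order in the row: read it from their positions.
- mat_c_top (a point): one of four identical round cork mats (88 mm in diameter, 4 mm thick) fixed in one straight row on the board, 96 mm from centre to centre. The point is the centre of its top face, 22 mm above the table. The mats' letters say nothing of their order in the row: read it from their positions.
- mat_d_top (a point): one of four identical round cork mats (88 mm in diameter, 4 mm thick) fixed in one straight row on the board, 96 mm from centre to centre. The point is the centre of its top face, 22 mm above the table. The mats' letters say nothing of their order in the row: read it from their positions.
- board: the dark wooden serving board with brass end handles that carries the mats, 115 x 410 x 18 mm, with a rim along both long edges that stands 8 mm above its top (26 mm above the table). It is fixed. Origin at the centre of its underside at table height; its y axis runs along the row of mats, which lie at y = -144, -48, 48 and 144 mm; z is up.
- warmer_front (a point): the hotplate with the glass coffee jug, one fixed piece: steel base 200 mm deep, 190 wide, 53 high, on it a round jug 158 mm wide of dark coffee with black lid, 200 mm high in all, its handle pointing away from the robot. The point is the centre of the base's front face, 31 mm up. It stands beyond the left or right end of the board by chance; a white water jug 231 mm high beyond the other.
Things that resemble listed ones, but are neither listed nor needed, are in the scene too. Leave any orange or turquoise look-alike of the part that bears caddy_a_center alone.

How it is judged:
At the end, for the whole second after the job is handed in: Each caddy stands upright (within 0.08 rad) on its own mat, its centre within 12 mm of the mat's centre both along and across the board and at its resting height (within 5 mm), in order of height along the row with the tallest on the mat nearest the coffee jug's end; all are let go and at rest (((y of warmer_front in the frame of board above 0 m and (x of caddy_d_center in the frame of board between -0.012 and 0.012 m and y of caddy_d_center in the frame of board between 0.132 and 0.156 m and z of caddy_d_center in the frame of board between 0.092 and 0.102 m) and (x of caddy_c_center in the frame of board between -0.012 and 0.012 m and y of caddy_c_center in the frame of board between 0.036 and 0.06 m and z of caddy_c_center in the frame of board between 0.0795 and 0.0895 m) and (x of caddy_b_center in the frame of board between -0.012 and 0.012 m and y of caddy_b_center in the frame of board between -0.06 and -0.036 m and z of caddy_b_center in the frame of board between 0.067 and 0.077 m) and (x of caddy_a_center in the frame of board between -0.012 and 0.012 m and y of caddy_a_center in the frame of board between -0.156 and -0.132 m and z of caddy_a_center in the frame of board between 0.0545 and 0.0645 m)) or (y of warmer_front in the frame of board below 0 m and (x of caddy_a_center in the frame of board between -0.012 and 0.012 m and y of caddy_a_center in the frame of board between 0.132 and 0.156 m and z of caddy_a_center in the frame of board between 0.0545 and 0.0645 m) and (x of caddy_b_center in the frame of board between -0.012 and 0.012 m and y of caddy_b_center in the frame of board between 0.036 and 0.06 m and z of caddy_b_center in the frame of board between 0.067 and 0.077 m) and (x of caddy_c_center in the frame of board between -0.012 and 0.012 m and y of caddy_c_center in the frame of board between -0.06 and -0.036 m and z of caddy_c_center in the frame of board between 0.0795 and 0.0895 m) and (x of caddy_d_center in the frame of board between -0.012 and 0.012 m and y of caddy_d_center in the frame of board between -0.156 and -0.132 m and z of caddy_d_center in the frame of board between 0.092 and 0.102 m))) and angle between each of caddy_a_center, caddy_b_center, caddy_c_center, caddy_d_center's own z axis and vertical below 0.08 rad and linear speed of each of caddy_a, caddy_b, caddy_c, caddy_d below 0.02 m/s and angular speed of each of caddy_a, caddy_b, caddy_c, caddy_d below 0.2 rad/s and contact force between each of caddy_a, caddy_b, caddy_c, caddy_d and the fingers below 0.3 N); the robot touches nothing.
It fails at once if a caddy is tipped over (more than 0.6 rad from upright) (angle between any of caddy_a_center, caddy_b_center, caddy_c_center, caddy_d_center's own z axis and vertical above 0.6 rad).
It fails at once if the hotplate or its jug is bumped (more than 4 N) (contact force between warmer and anything else above 4 N).
It fails at once if a caddy is dropped or slammed onto a mat (more than 70 N) (contact force between any of caddy_a, caddy_b, caddy_c, caddy_d and mat_a above 70 N or contact force between any of caddy_a, caddy_b, caddy_c, caddy_d and mat_b above 70 N or contact force between any of caddy_a, caddy_b, caddy_c, caddy_d and mat_c above 70 N or contact force between any of caddy_a, caddy_b, caddy_c, caddy_d and mat_d above 70 N).
It also fails if it takes over 104 s, if anything falls off the work surface, if the arm or the gripper's body presses on something with over 40 N, if the wrist force passes 120 N, or if a joint passes its speed limit or range.

## Working session

There is one attempt and no reset: what is moved stays moved. The work goes in short steps, Python scripts to look and compute and a tool call to move; the robot and the scene stay as the last step left them, time stands still between calls to the robot, and variables do not carry over. Pictures are saved under pics/ and viewed, about 12 in all and at most 16, crops included, and the job is handed in when it is done.

Besides the shell and the picture viewer there is one more tool, called after "Call:" as a command line: name --argument value ..., lists and objects as JSON in quotes. move_arm: Moves the arm, as the interface text tells. Its arguments: {"type":"object","properties":{"moves":{"type":"array"},"grip_force":{"type":"number"}},"required":["moves"]}

```bash
ls; mkdir -p pics
cat > h.py <<'E'
import numpy as np, cv2
from station import r
def cam(n):
    return r.read_camera(n)
def world(c):
    h,w=c["range_z"].shape
    u,v=np.meshgrid(np.arange(w),np.arange(h))
    p=cv2.undistortPoints(np.stack([u,v],-1).reshape(-1,1,2).astype(np.float64),c["K"],c["dist_coeffs"]).reshape(h,w,2)
    z=c["range_z"]
    P=np.dstack([p[...,0]*z,p[...,1]*z,z,np.ones_like(z)])
    W=(P@c["cam_to_world"].T)[...,:3]
    W[z==0]=np.nan
    return W
def save(c,f): cv2.imwrite(f,c["pixels"][...,::-1])
E
python3 - <<'E'
from h import *
for n in("top","side"):
    c=cam(n);save(c,f"pics/{n}0.png");np.save(f"{n}0.npy",world(c));print(n,c["cam_to_world"].round(3).tolist())
print(r.observe(),r.finger_overhang)
E
```

```text
pics
top [[0.008, -0.992, 0.123, 0.364], [-1.0, -0.008, -0.005, -0.016], [0.006, -0.123, -0.992, 1.328], [0.0, 0.0, 0.0, 1.0]]
side [[-0.96, -0.169, 0.221, 0.245], [-0.278, 0.606, -0.745, 0.92], [-0.008, -0.777, -0.629, 0.858], [0.0, 0.0, 0.0, 1.0]]
{'time_s': 0.1, 'q': array([-1.22259443e+00,  4.80785862e-01,  1.59680868e+00,  1.28333584e-05,
        1.06510304e+00, -4.65868711e-02]), 'dq': array([-0.00010325, -0.0017708 , -0.00055459, -0.00101181,  0.00052763,
        0.00152648]), 'joint_efforts': array([ 8.62939251e-04, -9.52255368e+01, -4.31041145e+01, -1.72305176e-04,
        5.21263442e-03, -2.76881826e-05]), 'position': array([ 0.24989758, -0.59962318,  0.21572653]), 'eef_rot': array([ 9.80581367e-01,  1.96111902e-01, -7.74519680e-05, -5.47035640e-04]), 'ft_force': array([-0.51632429, -0.54624915, -0.56238403]), 'torque': array([0.01059103, 0.04807294, 0.01505894]), 'grip_width': 0.08538264030138598} 0.008
```

View pics/top0.png

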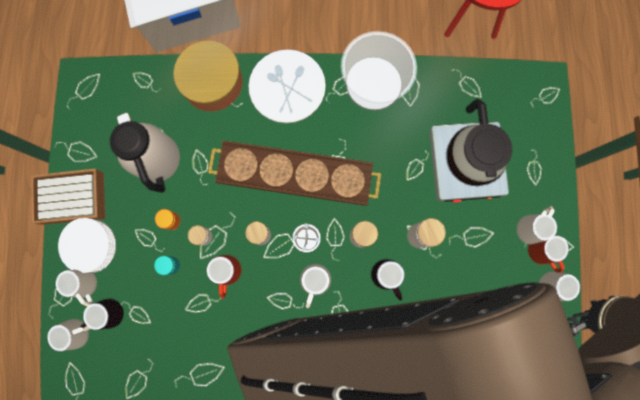

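View pics/side0.png

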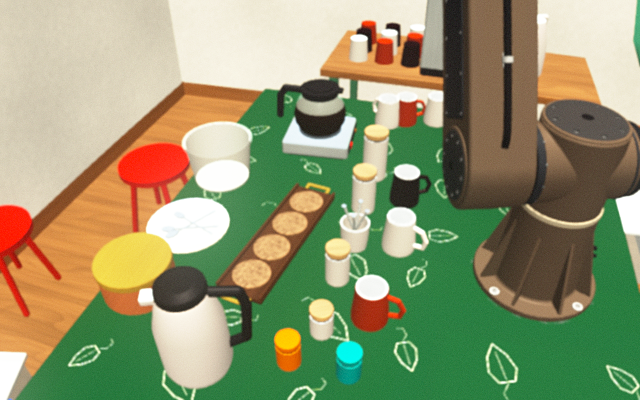

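The top view shows the lids at (199,235), (257,232), (364,233) and (431,232), and the mats at (240,164) to (348,181). The hotplate is to the right at (470,160), i.e. −y, with orange and turquoise look-alikes at (166,218) and (165,265). A utensil cup stands at (306,237) between b and c.

Run:
```python
from h import *
W=np.load("top0.npy");img=cv2.imread("pics/top0.png")
def region(px,zlo,zhi,rad,name):
    u,v=px;h,w=W.shape[:2];U,V=np.meshgrid(np.arange(w),np.arange(h))
    m=((abs(U-u)<rad)&(abs(V-v)<rad)&(W[...,2]>zlo)&(W[...,2]<zhi)).astype(np.uint8)
    n,l,s,c=cv2.connectedComponentsWithStats(m)
    i=1+np.argmax(s[1:,4]);p=W[l==i]
    (cx,cy),R=cv2.minEnclosingCircle(p[:,:2].astype(np.float32))
    print(name,len(p),"mean",p.mean(0).round(4),"circ",round(cx,4),round(cy,4),"d",round(2*R,4),"zmed",np.median(p[:,2]).round(4))
for px,h,n in(((199,235),.075,'a'),((257,232),.1,'b'),((364,233),.125,'c'),((431,232),.15,'d')): region(px,h-.006,h+.006,24,n)
for i,px in enumerate(((240,164),(276,170),(312,175),(348,181))):
    # cork colour: brighter than the board
    u,v=px;roi=np.zeros(img.shape[:2],bool);roi[v-22:v+23,u-22:u+23]=1
    m=(roi&(img[...,2]>130)&(img[...,1]>80)&(W[...,2]<.035)).astype(np.uint8)
    n,l,s,c=cv2.connectedComponentsWithStats(m);j=1+np.argmax(s[1:,4]);p=W[l==j]
    (cx,cy),R=cv2.minEnclosingCircle(p[:,:2].astype(np.float32))
    print('mat',i,len(p),p.mean(0).round(4),round(cx,4),round(cy,4),2*R)
m=np.isfinite(W[...,2]);
for n,px,lo,hi,rad in(('orange',(166,218),.06,.09,24),('turq',(165,265),.06,.09,24),('cup',(306,237),.03,.3,18),('redmug',(220,270),.03,.3,25),('whitemug',(315,280),.03,.3,25),('blackmug',(388,275),.03,.3,25),('kettle',(140,155),.1,.3,50),('plate',(470,160),.03,.08,60),('jug',(480,150),.08,.3,60)):
    region(px,lo,hi,rad,n)
    u,v=px;P=W[max(v-rad,0):v+rad,u-rad:u+rad].reshape(-1,3);P=P[(P[:,2]>lo)&(P[:,2]<hi)];print('   bbox',P.min(0).round(3),P.max(0).round(3))
```

```text
a 269 mean [0.4318 0.2852 0.0752] circ 0.4319 0.2863 d 0.0496 zmed 0.0751
b 369 mean [0.4379 0.1331 0.1   ] circ 0.438 0.1336 d 0.0546 zmed 0.1002
c 481 mean [ 0.4366 -0.132   0.1249] circ 0.4367 -0.1322 d 0.0606 zmed 0.125
d 611 mean [ 0.4379 -0.2876  0.1499] circ 0.4383 -0.2882 d 0.0683 zmed 0.1498
mat 0 867 [0.6236 0.1889 0.0223] 0.6246 0.1899 0.09221483021974564
mat 1 868 [0.6101 0.0939 0.022 ] 0.6112 0.0942 0.09147025644779205
mat 2 875 [ 0.5963 -0.001   0.0222] 0.5973 -0.0004 0.09050386399030685
mat 3 886 [ 0.5826 -0.0958  0.0222] 0.5835 -0.0954 0.0914187878370285
orange 281 mean [0.4713 0.3723 0.0747] circ 0.4716 0.3738 d 0.0479 zmed 0.0752
   bbox [0.421 0.305 0.06 ] [0.494 0.397 0.082]
turq 289 mean [0.3544 0.3695 0.0747] circ 0.3536 0.371 d 0.0506 zmed 0.0749
   bbox [0.332 0.348 0.062] [0.377 0.396 0.081]
cup 320 mean [0.4288 0.0115 0.08  ] circ 0.4274 0.0105 d 0.0692 zmed 0.0732
   bbox [ 0.394 -0.022  0.032] [0.461 0.044 0.123]
redmug 806 mean [0.3423 0.2158 0.0856] circ 0.3327 0.2222 d 0.1004 zmed 0.0935
   bbox [0.283 0.183 0.03 ] [0.383 0.254 0.102]
whitemug 756 mean [ 0.3217 -0.012   0.0864] circ 0.3105 -0.0068 d 0.1034 zmed 0.0933
   bbox [ 0.262 -0.051  0.03 ] [0.36  0.026 0.102]
blackmug 773 mean [ 0.3341 -0.1942  0.0845] circ 0.3225 -0.2056 d 0.1096 zmed 0.093
   bbox [ 0.274 -0.231  0.03 ] [ 0.373 -0.159  0.103]
kettle 2862 mean [0.6252 0.4021 0.1934] circ 0.6221 0.4112 d 0.1887 zmed 0.2052
   bbox [0.533 0.356 0.1  ] [0.711 0.474 0.24 ]
plate 2245 mean [ 0.6058 -0.3865  0.0512] circ 0.6357 -0.4182 d 0.2653 zmed 0.0522
   bbox [ 0.479 -0.583  0.03 ] [ 0.743 -0.319  0.063]
jug 3593 mean [ 0.6357 -0.403   0.1722] circ 0.6643 -0.4153 d 0.2107 zmed 0.1913
   bbox [ 0.559 -0.485  0.085] [ 0.769 -0.34   0.206]
```

Call:
move_arm --moves '[[[0.3,0.7,0],[0,0,0.1],85],[[0.7,1.6,0],[0,0,0.22],85],[[1.2,2.4,0],[0,0,0.34],85],[[1.7,3.2,0],[0,0,0.46],85],[[2.2,4.0,0],[0,0,0.58],85]]' --grip_force 45

```text
time_s: 0.52
position: [0.3383, -0.4383, 0.216]
eef_rot: [0.882, 0.471, -0.0, -0.0]
ft_force: [0.3, 0.0, 0.8]
grip_width: 0.0851
```

Call:
move_arm --moves '[[[0.5,0.8,0],[0,0,0.11],85],[[1.1,1.7,0],[0,0,0.22],85],[[1.7,2.6,0],[0,0,0.33],85],[[2.2,3.4,0],[0,0,0.42],85],[[2.5,3.8,0],[0,0,0.453],85]]'

```text
time_s: 0.93
position: [0.4392, -0.2842, 0.2162]
eef_rot: [0.753, 0.658, 0.0, -0.0]
ft_force: [0.6, 0.1, 0.1]
grip_width: 0.0851
```

Call:
move_arm --moves '[[[0,0,0],[0,0,0],85],[[0,0,0],[0,0,0],85],[[0,0,0],[0,0,0],85]]'

```text
time_s: 1.18
position: [0.4378, -0.2882, 0.2162]
eef_rot: [0.756, 0.655, -0.0, -0.0]
ft_force: [0.0, -0.5, -0.9]
grip_width: 0.0854
```

Call:
move_arm --moves '[[[0,0,-0.7],[0,0,0],85],[[0,0,-1.4],[0,0,0],85],[[0,0,-2.1],[0,0,0],85],[[0,0,-2.6],[0,0,0],85],[[0,0,-2.8],[0,0,0],85]]'

```text
time_s: 1.6
position: [0.436, -0.2882, 0.1016]
eef_rot: [0.757, 0.654, -0.0, -0.002]
ft_force: [-1.4, 0.1, -0.9]
grip_width: 0.085
```

Call:
move_arm --moves '[[[0,0,0],[0,0,0],85],[[0,0,0],[0,0,0],76],[[0,0,0],[0,0,0],70],[[0,0,0],[0,0,0],66],[[0,0,0],[0,0,0],60]]'

```text
time_s: 2.02
position: [0.4384, -0.2886, 0.1059]
eef_rot: [0.756, 0.655, 0.0, 0.001]
ft_force: [-4.2, -0.3, 11.1]
grip_width: 0.0648
```

Call:
move_arm --moves '[[[0,0,0],[0,0,0],55],[[0,0,0],[0,0,0],55],[[0,0,0],[0,0,0],55],[[0,0,0],[0,0,0],55],[[0,0,0],[0,0,0],55]]'

```text
time_s: 2.43
position: [0.4385, -0.2886, 0.1059]
eef_rot: [0.756, 0.655, 0.0, 0.001]
ft_force: [-4.9, -0.5, 13.3]
grip_width: 0.0651
```

Call:
move_arm --moves '[[[0,0,0.2],[0,0,0],55],[[0,0,0.5],[0,0,0],55],[[0,0,0.9],[0,0,0],55],[[0,0,1.3],[0,0,0],55],[[0,0,1.5],[0,0,0],55]]' --grip_force 60

```text
time_s: 2.85
position: [0.4388, -0.2884, 0.1668]
eef_rot: [0.756, 0.655, 0.0, 0.001]
ft_force: [1.9, -0.5, -4.0]
grip_width: 0.0642
```

Call:
move_arm --moves '[[[0,0,0],[0,0,0],55],[[0,0,0],[0,0,0],55],[[0,0,0],[0,0,0],55]]'

```text
time_s: 3.1
position: [0.4377, -0.2877, 0.1638]
eef_rot: [0.756, 0.655, -0.0, -0.0]
ft_force: [0.4, -1.2, -4.6]
grip_width: 0.0643
```

Call:
move_arm --moves '[[[0.2,0.3,0],[0,0,0],55],[[0.5,0.7,0],[0,0,0],55],[[0.9,1.2,0],[0,0,0],55],[[1.4,1.8,0],[0,0,0],55],[[1.9,2.4,0],[0,0,0],55]]'

```text
time_s: 3.52
position: [0.514, -0.1909, 0.1633]
eef_rot: [0.756, 0.654, -0.0, -0.001]
ft_force: [-0.3, -0.5, -5.3]
grip_width: 0.0644
```

Call:
move_arm --moves '[[[0.5,0.7,0],[0,0,0],55],[[0.9,1.3,0],[0,0,0],55],[[1.3,1.8,0],[0,0,0],55],[[1.6,2.2,0],[0,0,0],55],[[1.72,2.4,0],[0,0,0],55]]'

```text
time_s: 3.93
position: [0.5838, -0.0938, 0.1631]
eef_rot: [0.755, 0.655, -0.0, -0.001]
ft_force: [-0.3, 0.9, -4.9]
grip_width: 0.0643
```

Call:
move_arm --moves '[[[0,0,0],[0,0,0],55],[[0,0,0],[0,0,0],55],[[0,0,0],[0,0,0],55],[[0,0,0],[0,0,0],55],[[0,0,0],[0,0,0],55]]'

```text
time_s: 4.35
position: [0.5823, -0.0968, 0.1643]
eef_rot: [0.756, 0.654, -0.0, -0.0]
ft_force: [-0.7, -0.1, -4.3]
grip_width: 0.0642
```

Run:
```python
from h import *
c=cam("side");save(c,"pics/s1.png");W=world(c)
print(r.observe()["position"].round(4))
p=c["pixels"].astype(int)
# tall caddy side points: near target, bands in z
m=(np.hypot(W[...,0]-.583,W[...,1]+.096)<.045)
for z in np.arange(.03,.22,.01):
    q=W[m&(abs(W[...,2]-z)<.005)]
    if len(q): print(z.round(3),len(q),q[:,:2].mean(0).round(3),q[:,:2].min(0).round(3),q[:,:2].max(0).round(3))
```

```text
[ 0.5824 -0.0967  0.1643]
0.03 55 [ 0.58  -0.085] [ 0.544 -0.131] [ 0.619 -0.055]
0.06 28 [ 0.572 -0.071] [ 0.548 -0.101] [ 0.606 -0.062]
0.07 77 [ 0.571 -0.071] [ 0.547 -0.099] [ 0.605 -0.06 ]
0.08 74 [ 0.573 -0.071] [ 0.547 -0.097] [ 0.609 -0.06 ]
0.09 89 [ 0.571 -0.071] [ 0.546 -0.099] [ 0.608 -0.06 ]
0.1 78 [ 0.572 -0.072] [ 0.547 -0.103] [ 0.607 -0.061]
0.11 84 [ 0.571 -0.072] [ 0.547 -0.1  ] [ 0.607 -0.06 ]
0.12 87 [ 0.572 -0.071] [ 0.548 -0.103] [ 0.606 -0.061]
0.13 88 [ 0.571 -0.071] [ 0.547 -0.103] [ 0.609 -0.061]
0.14 85 [ 0.572 -0.072] [ 0.547 -0.105] [ 0.61 -0.06]
0.15 93 [ 0.572 -0.071] [ 0.547 -0.107] [ 0.609 -0.06 ]
0.16 76 [ 0.573 -0.07 ] [ 0.547 -0.095] [ 0.607 -0.06 ]
0.17 93 [ 0.572 -0.07 ] [ 0.547 -0.096] [ 0.606 -0.059]
0.18 88 [ 0.572 -0.069] [ 0.548 -0.089] [ 0.606 -0.059]
0.19 105 [ 0.575 -0.071] [ 0.54  -0.096] [ 0.625 -0.059]
0.2 108 [ 0.579 -0.073] [ 0.541 -0.125] [ 0.624 -0.06 ]
0.21 342 [ 0.583 -0.091] [ 0.541 -0.13 ] [ 0.627 -0.058]
```

View pics/s1.png

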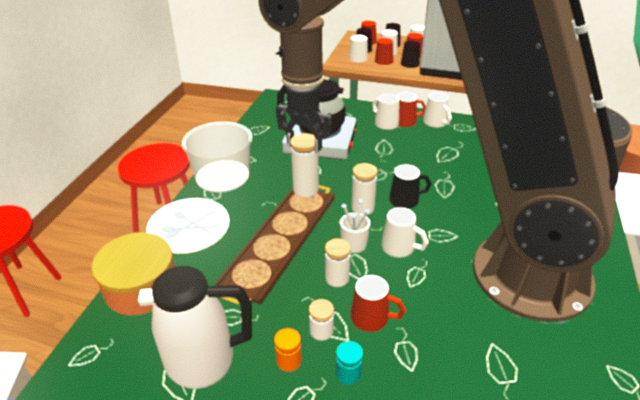

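The side view shows caddy d upright in the jaws at (305,165), over its mat at (307,200). Lowering it now.

Call:
move_arm --moves '[[[0,0,-0.3],[0,0,0],55],[[0,0,-0.6],[0,0,0],55],[[0,0,-0.75],[0,0,0],55],[[0,0,-0.82],[0,0,0],55],[[0,0,-0.86],[0,0,0],55]]'

```text
time_s: 4.82
position: [0.5826, -0.0962, 0.1296]
eef_rot: [0.756, 0.655, -0.0, -0.0]
ft_force: [-0.3, 0.1, -4.7]
grip_width: 0.0648
```

Call:
move_arm --moves '[[[0,0,-0.02],[0,0,0],55],[[0,0,-0.04],[0,0,0],55],[[0,0,-0.06],[0,0,0],55],[[0,0,-0.07],[0,0,0],55],[[0,0,-0.07],[0,0,0],55]]'

```text
time_s: 5.23
position: [0.5832, -0.096, 0.1281]
eef_rot: [0.756, 0.655, 0.0, 0.0]
ft_force: [-3.3, 0.6, 6.7]
grip_width: 0.064
```

Call:
move_arm --moves '[[[0,0,0.02],[0,0,0],62],[[0,0,0.02],[0,0,0],66],[[0,0,0.02],[0,0,0],70],[[0,0,0.02],[0,0,0],78],[[0,0,0.02],[0,0,0],85]]'

```text
time_s: 5.65
position: [0.583, -0.096, 0.128]
eef_rot: [0.756, 0.655, 0.0, 0.0]
ft_force: [0.7, 0.1, 0.3]
grip_width: 0.0852
```

Call:
move_arm --moves '[[[0,0,0],[0,0,0],85],[[0,0,0],[0,0,0],85],[[0,0,0.4],[0,0,0],85],[[0,0,1.0],[0,0,0],85],[[0,0,1.8],[0,0,0],85]]'

```text
time_s: 6.07
position: [0.5815, -0.0957, 0.1989]
eef_rot: [0.756, 0.655, -0.001, -0.002]
ft_force: [0.8, 0.1, -0.4]
grip_width: 0.085
```

Call:
move_arm --moves '[[[0,0,0.6],[0,0,0],85],[[-0.3,-0.1,0.8],[0,0,0],85],[[-1.1,-0.3,0.8],[0,0,0],85],[[-2.0,-0.5,0.8],[0,0,0],85],[[-2.8,-0.7,0.8],[0,0,0],85]]'

```text
time_s: 6.48
position: [0.4685, -0.1239, 0.2314]
eef_rot: [0.756, 0.655, -0.0, -0.0]
ft_force: [0.4, -0.4, 0.1]
grip_width: 0.085
```

Call:
move_arm --moves '[[[-0.5,-0.1,0],[0,0,0],85],[[-0.8,-0.2,0],[0,0,0],85],[[-0.8,-0.2,0],[0,0,0],85],[[-0.8,-0.2,0],[0,0,0],85],[[-0.8,-0.2,0],[0,0,0],85]]'

```text
time_s: 6.9
position: [0.44, -0.1322, 0.232]
eef_rot: [0.756, 0.655, 0.0, 0.0]
ft_force: [-0.5, -0.6, -0.1]
grip_width: 0.0851
```

```bash
cat >> h.py <<'E'
def lid(W,xy,z,R):
    m=((np.hypot(W[...,0]-xy[0],W[...,1]-xy[1])<R+.03)&(abs(W[...,2]-z)<.007)).astype(np.uint8)
    n,l,s,_=cv2.connectedComponentsWithStats(m);p=W[l==1+np.argmax(s[1:,4])]
    c,rad=cv2.minEnclosingCircle(p[:,:2].astype(np.float32))
    A=np.linalg.lstsq(np.c_[p[:,:2]-p[:,:2].mean(0),np.ones(len(p))],p[:,2],rcond=None)[0]
    return len(p),p.mean(0).round(4),np.round(c,4),round(2*rad,4),"tilt",A[:2].round(3)
E
python3 - <<'E'
from h import *
o=r.observe();print(o["position"].round(4),o["ft_force"].round(1))
c=cam("top");W=world(c);save(c,"pics/t1.png")
print(lid(W,(.583,-.096),.172,.033)); print(lid(W,(.4366,-.132),.125,.03))
E
```

```text
[ 0.44   -0.1322  0.232 ] [-0.5 -0.6 -0.1]
(451, array([ 0.5864, -0.0888,  0.1721]), array([ 0.5838, -0.0958]), 0.0664, 'tilt', array([-0.004, -0.013]))
(79, array([ 0.4222, -0.1175,  0.1246]), array([ 0.4227, -0.1188]), 0.0335, 'tilt', array([ 0.017, -0.029]))
```

View pics/t1.png

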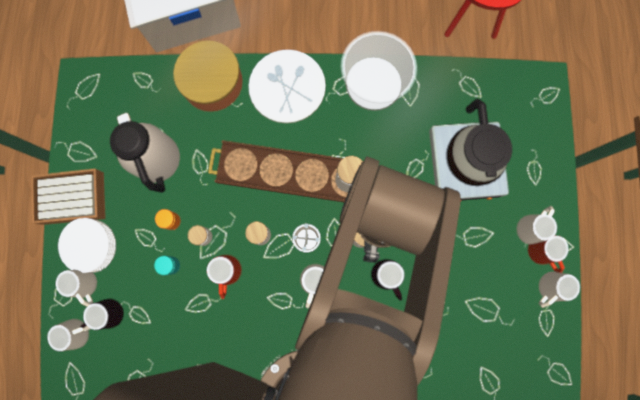

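d stands at (0.584, −0.096), lid height 0.172. The top view shows its lid at (348,170), partly hidden by the arm. Next is c.

Call:
move_arm --moves '[[[-0.08,0,-0.8],[0,0,0],85],[[-0.08,0,-1.7],[0,0,0],85],[[-0.08,0,-2.6],[0,0,0],85],[[-0.08,0,-3.4],[0,0,0],85],[[-0.08,0,-3.8],[0,0,0],85]]'

```text
time_s: 7.37
position: [0.435, -0.1312, 0.0765]
eef_rot: [0.756, 0.655, -0.001, -0.001]
ft_force: [-1.3, -1.1, -0.7]
grip_width: 0.0849
```

Call:
move_arm --moves '[[[0,0,0],[0,0,0],85],[[0,0,0],[0,0,0],76],[[0,0,0],[0,0,0],70],[[0,0,0],[0,0,0],62],[[0,0,0],[0,0,0],50]]' --grip_force 50

```text
time_s: 7.78
position: [0.4367, -0.1323, 0.0814]
eef_rot: [0.756, 0.655, 0.001, 0.001]
ft_force: [-2.3, -0.2, 11.8]
grip_width: 0.0588
```

Call:
move_arm --moves '[[[0,0,0],[0,0,0],50],[[0,0,0],[0,0,0],50],[[0,0,0],[0,0,0],50],[[0,0,0],[0,0,0],50],[[0,0,0],[0,0,0],50]]'

```text
time_s: 8.2
position: [0.4366, -0.1323, 0.0814]
eef_rot: [0.756, 0.655, 0.001, 0.001]
ft_force: [-1.4, 0.6, 9.3]
grip_width: 0.0587
```

Call:
move_arm --moves '[[[0,0,0.2],[0,0,0],50],[[0,0,0.5],[0,0,0],50],[[0,0,0.9],[0,0,0],50],[[0,0,1.3],[0,0,0],50],[[0,0,1.5],[0,0,0],50]]'

```text
time_s: 8.62
position: [0.4365, -0.1323, 0.1425]
eef_rot: [0.756, 0.655, 0.001, 0.001]
ft_force: [0.9, -0.4, -3.6]
grip_width: 0.0586
```

Call:
move_arm --moves '[[[0,0,0],[0,0,0],50],[[0,0,0],[0,0,0],50],[[0,0,0],[0,0,0],50]]'

```text
time_s: 8.87
position: [0.4353, -0.1319, 0.1396]
eef_rot: [0.756, 0.655, -0.0, -0.0]
ft_force: [-0.6, -0.1, -3.2]
grip_width: 0.0586
```

Call:
move_arm --moves '[[[0,0,0.5],[0,0,0],50],[[0,0,1.1],[0,0,0],50],[[0,0,1.7],[0,0,0],50],[[0,0,2.0],[0,0,0],50],[[0,0,2.0],[0,0,0],50]]'

```text
time_s: 9.28
position: [0.4367, -0.1324, 0.2214]
eef_rot: [0.756, 0.655, 0.001, 0.001]
ft_force: [2.0, 0.0, -3.3]
grip_width: 0.0585
```

Call:
move_arm --moves '[[[0.1,0.5,0],[0,0,0],50],[[0.2,1.2,0],[0,0,0],50],[[0.3,2.0,0],[0,0,0],50],[[0.4,2.8,0],[0,0,0],50],[[0.56,3.4,0],[0,0,0],50]]'

```text
time_s: 9.7
position: [0.4566, 0.006, 0.2181]
eef_rot: [0.756, 0.655, -0.001, -0.001]
ft_force: [0.1, 0.1, -4.1]
grip_width: 0.0584
```

Call:
move_arm --moves '[[[0.1,0.37,0],[0,0,0],50],[[0.5,0.3,0],[0,0,0],50],[[1.2,0.2,0],[0,0,0],50],[[2.0,0.1,0],[0,0,0],50],[[2.7,-0.02,0],[0,0,0],50]]'

```text
time_s: 10.12
position: [0.5669, 0.0034, 0.2178]
eef_rot: [0.756, 0.655, -0.001, -0.001]
ft_force: [-0.5, -0.0, -4.4]
grip_width: 0.0583
```

Call:
move_arm --moves '[[[0.5,-0.08,0],[0,0,0],50],[[0.77,-0.11,0],[0,0,0],50],[[0.77,-0.11,0],[0,0,0],50],[[0.77,-0.11,0],[0,0,0],50],[[0.77,-0.11,0],[0,0,0],50]]'

```text
time_s: 10.53
position: [0.5952, -0.001, 0.2189]
eef_rot: [0.756, 0.655, -0.001, -0.001]
ft_force: [0.2, -0.4, -4.5]
grip_width: 0.0586
```

Call:
move_arm --moves '[[[0.03,0,-0.6],[0,0,0],50],[[0.03,0,-1.3],[0,0,0],50],[[0.03,0,-2.0],[0,0,0],50],[[0.03,0,-2.5],[0,0,0],50],[[0.03,0,-2.7],[0,0,0],50]]'

```text
time_s: 10.95
position: [0.5951, -0.0009, 0.1093]
eef_rot: [0.756, 0.655, -0.002, -0.001]
ft_force: [-0.8, -0.3, -3.7]
grip_width: 0.0582
```

Call:
move_arm --moves '[[[0,0,-0.05],[0,0,0],50],[[0,0,-0.1],[0,0,0],50],[[0,0,-0.14],[0,0,0],50],[[0,0,-0.17],[0,0,0],50],[[0,0,-0.18],[0,0,0],50]]'

```text
time_s: 11.37
position: [0.5985, -0.0012, 0.1056]
eef_rot: [0.756, 0.655, 0.001, 0.001]
ft_force: [0.0, 0.2, -3.0]
grip_width: 0.0582
```

Call:
move_arm --moves '[[[0,0,-0.02],[0,0,0],50],[[0,0,-0.04],[0,0,0],50],[[0,0,-0.05],[0,0,0],50],[[0,0,-0.05],[0,0,0],50]]'

```text
time_s: 11.7
position: [0.5984, -0.0011, 0.1036]
eef_rot: [0.756, 0.655, 0.0, 0.0]
ft_force: [-4.1, 0.3, 9.3]
grip_width: 0.0588
```

Contact made. Release, rise, and go to b at (0.438, 0.133).

Call:
move_arm --moves '[[[0,0,0.02],[0,0,0],56],[[0,0,0.02],[0,0,0],60],[[0,0,0.02],[0,0,0],65],[[0,0,0.02],[0,0,0],75],[[0,0,0.02],[0,0,0],85]]'

```text
time_s: 12.12
position: [0.5981, -0.0012, 0.1035]
eef_rot: [0.756, 0.655, 0.0, 0.0]
ft_force: [-0.0, 0.7, 1.2]
grip_width: 0.0841
```

Call:
move_arm --moves '[[[0,0,0],[0,0,0],85],[[0,0,0],[0,0,0],85],[[0,0,0.4],[0,0,0],85],[[0,0,1.0],[0,0,0],85],[[0,0,1.8],[0,0,0],85]]'

```text
time_s: 12.53
position: [0.5966, -0.0011, 0.1745]
eef_rot: [0.756, 0.655, -0.001, -0.001]
ft_force: [0.5, 0.6, 0.7]
grip_width: 0.0849
```

Call:
move_arm --moves '[[[-0.4,0.4,0.4],[0,0,0],85],[[-1.0,0.9,0.4],[0,0,0],85],[[-1.7,1.5,0.4],[0,0,0],85],[[-2.4,2.1,0.4],[0,0,0],85],[[-3.1,2.7,0.4],[0,0,0],85]]'

```text
time_s: 12.95
position: [0.4727, 0.1074, 0.1916]
eef_rot: [0.756, 0.655, 0.0, 0.0]
ft_force: [0.3, 0.9, -0.1]
grip_width: 0.0852
```

Call:
move_arm --moves '[[[-0.5,0.4,0],[0,0,0],85],[[-0.9,0.66,0],[0,0,0],85],[[-0.9,0.66,0],[0,0,0],85],[[-0.9,0.66,0],[0,0,0],85],[[-0.9,0.66,0],[0,0,0],85]]'

```text
time_s: 13.37
position: [0.4388, 0.1332, 0.1918]
eef_rot: [0.756, 0.655, 0.0, 0.0]
ft_force: [0.8, -0.5, -0.1]
grip_width: 0.0842
```

Run:
```python
from h import *
o=r.observe();print(o["position"].round(4),o["ft_force"].round(1))
W=world(cam("top"))
print(lid(W,(.597,-.001),.147,.03));print(lid(W,(.583,-.096),.172,.033)); W=world(cam("side"));print(lid(W,(.597,-.001),.147,.03));print(lid(W,(.583,-.096),.172,.033)); print(lid(W,(.438,.133),.1,.027))
```

```text
[0.4388 0.1332 0.1918] [ 0.8 -0.5 -0.1]
(484, array([ 0.598 , -0.001 ,  0.1469]), array([ 0.5988, -0.0011]), 0.0608, 'tilt', array([0.01 , 0.005]))
(614, array([ 0.5831, -0.0955,  0.1722]), array([ 0.5839, -0.0954]), 0.0666, 'tilt', array([ 0.015, -0.005]))
(356, array([0.5942, 0.005 , 0.1474]), array([0.5952, 0.0009]), 0.0635, 'tilt', array([ 0.019, -0.052]))
(218, array([ 0.5885, -0.0911,  0.1711]), array([ 0.5825, -0.0922]), 0.0697, 'tilt', array([-0.009, -0.015]))
(386, array([0.4345, 0.1381, 0.1006]), array([0.436 , 0.1356]), 0.0576, 'tilt', array([ 0.007, -0.045]))
```

c and d are both within about 2 mm of their mats. Next is b.

Call:
move_arm --moves '[[[0,0,-0.7],[0,0,0],85],[[0,0,-1.5],[0,0,0],85],[[0,0,-2.3],[0,0,0],85],[[0,0,-3.0],[0,0,0],85],[[0,0,-3.32],[0,0,0],85]]'

```text
time_s: 13.88
position: [0.4372, 0.1323, 0.0557]
eef_rot: [0.756, 0.654, -0.001, -0.001]
ft_force: [-1.1, -0.3, -0.3]
grip_width: 0.0852
```

Call:
move_arm --moves '[[[0,0,0],[0,0,0],85],[[0,0,0],[0,0,0],72],[[0,0,0],[0,0,0],64],[[0,0,0],[0,0,0],54],[[0,0,0],[0,0,0],44]]' --grip_force 45

```text
time_s: 14.3
position: [0.4387, 0.1333, 0.0601]
eef_rot: [0.756, 0.655, 0.001, 0.0]
ft_force: [-3.4, 0.9, 9.0]
grip_width: 0.0525
```

Call:
move_arm --moves '[[[0,0,0],[0,0,0],44],[[0,0,0],[0,0,0],44],[[0,0,0],[0,0,0],44],[[0,0,0],[0,0,0],44],[[0,0,0],[0,0,0],44]]'

```text
time_s: 14.72
position: [0.4387, 0.1334, 0.0601]
eef_rot: [0.756, 0.655, 0.001, 0.0]
ft_force: [-2.8, 1.2, 8.7]
grip_width: 0.0525
```

Call:
move_arm --moves '[[[0,0,0.2],[0,0,0],44],[[0,0,0.5],[0,0,0],44],[[0,0,0.9],[0,0,0],44],[[0,0,1.3],[0,0,0],44],[[0,0,1.5],[0,0,0],44]]'

```text
time_s: 15.13
position: [0.439, 0.1334, 0.1212]
eef_rot: [0.756, 0.655, 0.001, 0.001]
ft_force: [1.2, 0.9, -2.2]
grip_width: 0.0527
```

Call:
move_arm --moves '[[[0,0,0],[0,0,0],44],[[0,0,0],[0,0,0],44],[[0,0,0],[0,0,0],44]]'

```text
time_s: 15.38
position: [0.4377, 0.1331, 0.1184]
eef_rot: [0.756, 0.655, -0.0, -0.0]
ft_force: [0.5, 0.6, -3.5]
grip_width: 0.0522
```

Call:
move_arm --moves '[[[0.3,0,0],[0,0,0],44],[[0.8,-0.1,0],[0,0,0],44],[[1.4,-0.2,0],[0,0,0],44],[[2.0,-0.4,0],[0,0,0],44],[[2.7,-0.5,0],[0,0,0],44]]'

```text
time_s: 15.8
position: [0.5467, 0.1125, 0.1177]
eef_rot: [0.756, 0.655, -0.001, -0.0]
ft_force: [-0.8, 0.5, -3.4]
grip_width: 0.0524
```

Call:
move_arm --moves '[[[0.6,-0.2,0],[0,0,0],44],[[1.1,-0.3,0],[0,0,0],44],[[1.5,-0.4,0],[0,0,0],44],[[1.6,-0.48,0],[0,0,0],44],[[1.6,-0.48,0],[0,0,0],44]]'

```text
time_s: 16.22
position: [0.6108, 0.0933, 0.1175]
eef_rot: [0.756, 0.655, -0.0, -0.0]
ft_force: [-0.3, 0.2, -2.2]
grip_width: 0.0529
```

Call:
move_arm --moves '[[[0,0,0],[0,0,0],44],[[0,0,-0.2],[0,0,0],44],[[0,0,-0.5],[0,0,0],44],[[0,0,-0.7],[0,0,0],44],[[0,0,-0.8],[0,0,0],44]]'

```text
time_s: 16.63
position: [0.6085, 0.0942, 0.0848]
eef_rot: [0.756, 0.655, -0.001, -0.001]
ft_force: [0.4, -0.3, -2.9]
grip_width: 0.053
```

Call:
move_arm --moves '[[[0,0,-0.03],[0,0,0],44],[[0,0,-0.06],[0,0,0],44],[[0,0,-0.09],[0,0,0],44],[[0,0,-0.11],[0,0,0],44],[[0,0,-0.12],[0,0,0],44]]'

```text
time_s: 17.05
position: [0.6102, 0.0941, 0.0822]
eef_rot: [0.756, 0.655, 0.0, 0.0]
ft_force: [-2.4, -0.5, 4.6]
grip_width: 0.0524
```

Call:
move_arm --moves '[[[0,0,0.02],[0,0,0],50],[[0,0,0.02],[0,0,0],55],[[0,0,0.02],[0,0,0],60],[[0,0,0.02],[0,0,0],72],[[0,0,0.02],[0,0,0],85]]'

```text
time_s: 17.47
position: [0.6102, 0.094, 0.0829]
eef_rot: [0.756, 0.655, 0.0, 0.0]
ft_force: [0.5, 0.0, -0.1]
grip_width: 0.0815
```

Call:
move_arm --moves '[[[0,0,0],[0,0,0],85],[[0,0,0],[0,0,0],85],[[0,0,0.5],[0,0,0],85],[[0,0,1.3],[0,0,0],85],[[0,0,2.2],[0,0,0],85]]'

```text
time_s: 17.88
position: [0.6087, 0.0939, 0.1702]
eef_rot: [0.756, 0.655, -0.001, -0.001]
ft_force: [0.7, -0.5, -0.3]
grip_width: 0.0849
```

Call:
move_arm --moves '[[[-0.5,0.4,0.3],[0,0,0],85],[[-1.1,0.9,0.3],[0,0,0],85],[[-1.7,1.5,0.3],[0,0,0],85],[[-2.4,2.1,0.3],[0,0,0],85],[[-3.1,2.7,0.3],[0,0,0],85]]'

```text
time_s: 18.3
position: [0.4849, 0.2027, 0.1829]
eef_rot: [0.756, 0.654, 0.0, 0.0]
ft_force: [1.0, 0.8, 0.2]
grip_width: 0.0847
```

Call:
move_arm --moves '[[[-0.6,0.7,0],[0,0,0],85],[[-1.1,1.5,0],[0,0,0],85],[[-1.36,2.1,0],[0,0,0],85],[[-1.36,2.1,0],[0,0,0],85],[[-1.36,2.1,0],[0,0,0],85]]'

```text
time_s: 18.72
position: [0.431, 0.2871, 0.1828]
eef_rot: [0.755, 0.656, 0.0, 0.0]
ft_force: [-0.2, -0.4, -0.7]
grip_width: 0.0852
```

Run:
```python
from h import *
o=r.observe();print(o["position"].round(4),o["ft_force"].round(1))
W=world(cam("top"))
print(lid(W,(.61,.094),.122,.027));print(lid(W,(.597,-.001),.147,.03));print(lid(W,(.583,-.096),.172,.033))
W=world(cam("side"));print(lid(W,(.432,.285),.075,.024)); print(lid(W,(.61,.094),.122,.027))
```

```text
[0.431  0.2871 0.1828] [-0.2 -0.4 -0.7]
(378, array([0.6088, 0.0936, 0.1222]), array([0.6097, 0.0934]), 0.0545, 'tilt', array([-0.004,  0.008]))
(488, array([ 0.5979, -0.001 ,  0.1472]), array([ 0.5987, -0.0012]), 0.0604, 'tilt', array([ 0.005, -0.008]))
(609, array([ 0.5832, -0.0954,  0.1722]), array([ 0.5837, -0.0959]), 0.0664, 'tilt', array([ 0.001, -0.004]))
(400, array([0.4277, 0.2906, 0.075 ]), array([0.4287, 0.2877]), 0.0512, 'tilt', array([ 0.013, -0.05 ]))
(333, array([0.605 , 0.0992, 0.1223]), array([0.6065, 0.094 ]), 0.0596, 'tilt', array([ 0.006, -0.045]))
```

Call:
move_arm --moves '[[[0,-0.02,-0.8],[0,0,0],85],[[0,-0.02,-1.7],[0,0,0],85],[[0,-0.02,-2.5],[0,0,0],85],[[0,-0.02,-3.2],[0,0,0],85],[[0,-0.02,-3.45],[0,0,0],85]]'

```text
time_s: 19.23
position: [0.4305, 0.2831, 0.0415]
eef_rot: [0.756, 0.654, -0.002, -0.0]
ft_force: [-1.3, -0.9, -0.3]
grip_width: 0.085
```

Call:
move_arm --moves '[[[0,0,0],[0,0,0],85],[[0,0,0],[0,0,0],70],[[0,0,0],[0,0,0],60],[[0,0,0],[0,0,0],50],[[0,0,0],[0,0,0],40]]' --grip_force 40

```text
time_s: 19.65
position: [0.4326, 0.2858, 0.0464]
eef_rot: [0.756, 0.655, 0.001, 0.0]
ft_force: [-3.3, -0.3, 14.0]
grip_width: 0.0462
```

Call:
move_arm --moves '[[[0,0,0],[0,0,0],38],[[0,0,0],[0,0,0],38],[[0,0,0],[0,0,0],38],[[0,0,0],[0,0,0],38],[[0,0,0],[0,0,0],38]]'

```text
time_s: 20.07
position: [0.4326, 0.2859, 0.0465]
eef_rot: [0.756, 0.655, 0.001, 0.0]
ft_force: [-1.5, -0.3, 11.0]
grip_width: 0.0467
```

Call:
move_arm --moves '[[[0,0,0.2],[0,0,0],38],[[0,0,0.5],[0,0,0],38],[[0,0,0.9],[0,0,0],38],[[0,0,1.3],[0,0,0],38],[[0,0,1.5],[0,0,0],38]]'

```text
time_s: 20.48
position: [0.4324, 0.2857, 0.1073]
eef_rot: [0.756, 0.655, 0.001, 0.0]
ft_force: [0.9, -0.3, -2.2]
grip_width: 0.0463
```

Call:
move_arm --moves '[[[0,0,0],[0,0,0],38],[[0,0,0],[0,0,0],38],[[0,0,0],[0,0,0],38]]'

```text
time_s: 20.73
position: [0.4313, 0.2851, 0.1043]
eef_rot: [0.756, 0.655, -0.0, -0.0]
ft_force: [-1.0, -0.1, -2.5]
grip_width: 0.0463
```

Call:
move_arm --moves '[[[0.2,-0.1,0],[0,0,0],38],[[0.7,-0.3,0],[0,0,0],38],[[1.3,-0.6,0],[0,0,0],38],[[2.0,-1.0,0],[0,0,0],38],[[2.8,-1.4,0],[0,0,0],38]]'

```text
time_s: 21.15
position: [0.544, 0.2281, 0.1038]
eef_rot: [0.755, 0.655, -0.001, -0.0]
ft_force: [1.0, 0.5, -1.9]
grip_width: 0.0463
```

Call:
move_arm --moves '[[[0.7,-0.4,0],[0,0,0],38],[[1.3,-0.7,0],[0,0,0],38],[[1.8,-0.9,0],[0,0,0],38],[[2.01,-1.01,0],[0,0,0],38],[[2.01,-1.01,0],[0,0,0],38]]'

```text
time_s: 21.57
position: [0.6257, 0.1873, 0.1036]
eef_rot: [0.756, 0.654, -0.0, 0.0]
ft_force: [-0.8, -0.2, -2.2]
grip_width: 0.0461
```

Call:
move_arm --moves '[[[0,0,0],[0,0,0],38],[[0,0,-0.2],[0,0,0],38],[[0,0,-0.5],[0,0,0],38],[[0,0,-0.7],[0,0,0],38],[[0,0,-0.8],[0,0,0],38]]'

```text
time_s: 21.98
position: [0.6224, 0.189, 0.0706]
eef_rot: [0.756, 0.655, -0.001, -0.001]
ft_force: [-0.4, 0.6, -2.8]
grip_width: 0.0464
```

Call:
move_arm --moves '[[[0,0,-0.03],[0,0,0],38],[[0,0,-0.06],[0,0,0],38],[[0,0,-0.09],[0,0,0],38],[[0,0,-0.11],[0,0,0],38],[[0,0,-0.12],[0,0,0],38]]'

```text
time_s: 22.4
position: [0.6242, 0.189, 0.0686]
eef_rot: [0.756, 0.655, 0.0, 0.0]
ft_force: [-3.4, 0.4, 10.0]
grip_width: 0.046
```

Contact made. Release, rise, and back away.

Call:
move_arm --moves '[[[0,0,0.02],[0,0,0],44],[[0,0,0.02],[0,0,0],49],[[0,0,0.02],[0,0,0],55],[[0,0,0.02],[0,0,0],70],[[0,0,0.02],[0,0,0],85]]'

```text
time_s: 22.82
position: [0.6242, 0.1888, 0.0688]
eef_rot: [0.756, 0.655, 0.0, 0.0]
ft_force: [0.1, -0.3, 0.2]
grip_width: 0.0772
```

Call:
move_arm --moves '[[[0,0,0],[0,0,0],85],[[0,0,0],[0,0,0],85],[[0,0,0.5],[0,0,0],85],[[0,0,1.3],[0,0,0],85],[[0,0,2.2],[0,0,0],85]]'

```text
time_s: 23.23
position: [0.6227, 0.1885, 0.1561]
eef_rot: [0.756, 0.655, -0.002, -0.001]
ft_force: [1.1, -0.1, 0.7]
grip_width: 0.0849
```

Call:
move_arm --moves '[[[-0.4,0.2,0.8],[0,0,0],85],[[-1.0,0.4,1.4],[0,0,0],85],[[-1.7,0.7,1.8],[0,0,0],85],[[-2.4,1.0,1.8],[0,0,0],85],[[-3.0,1.2,1.8],[0,0,0],85]]'

```text
time_s: 23.65
position: [0.503, 0.2376, 0.23]
eef_rot: [0.756, 0.655, 0.001, 0.0]
ft_force: [0.2, 0.3, -0.4]
grip_width: 0.085
```

Call:
move_arm --moves '[[[0,0,0],[0,0,0],85],[[0,0,0],[0,0,0],85],[[0,0,0],[0,0,0],85],[[0,0,0],[0,0,0],85],[[0,0,0],[0,0,0],85]]'

```text
time_s: 24.07
position: [0.5047, 0.2365, 0.2285]
eef_rot: [0.756, 0.655, -0.0, 0.0]
ft_force: [0.6, -0.2, 0.9]
grip_width: 0.0852
```

Run:
```python
from h import *
o=r.observe();print(o["position"].round(4),o["ft_force"].round(1),o["time_s"])
c=cam("top");W=world(c);save(c,"pics/t2.png")
M=np.array([[.6236,.1889],[.6101,.0939],[.5963,-.001],[.5826,-.0958]]);by=M[0]-M[3];by/=np.linalg.norm(by);bx=np.array([by[1],-by[0]])
for m,h,R in zip(M,(.097,.122,.147,.172),(.024,.027,.03,.033)):
    q=lid(W,m,h,R);print(q,"board offset mm",[round(1e3*float((q[1][:2]-m)@b),1) for b in(bx,by)])
save(cam("side"),"pics/s2.png")
```

```text
[0.5047 0.2365 0.2285] [ 0.6 -0.2  0.9] 24.0667
(271, array([0.6231, 0.189 , 0.0974]), array([0.6235, 0.19  ]), 0.0486, 'tilt', array([-0.004, -0.017])) board offset mm [-0.5, 0.0]
(378, array([0.6089, 0.0935, 0.122 ]), array([0.6093, 0.0942]), 0.0546, 'tilt', array([0.024, 0.011])) board offset mm [-1.1, -0.6]
(484, array([ 0.598, -0.001,  0.147]), array([ 0.5989, -0.0008]), 0.061, 'tilt', array([-0.008, -0.001])) board offset mm [1.7, 0.2]
(612, array([ 0.583 , -0.0954,  0.1721]), array([ 0.5831, -0.0957]), 0.0664, 'tilt', array([ 0.007, -0.001])) board offset mm [0.3, 0.5]
```

View pics/s2.png

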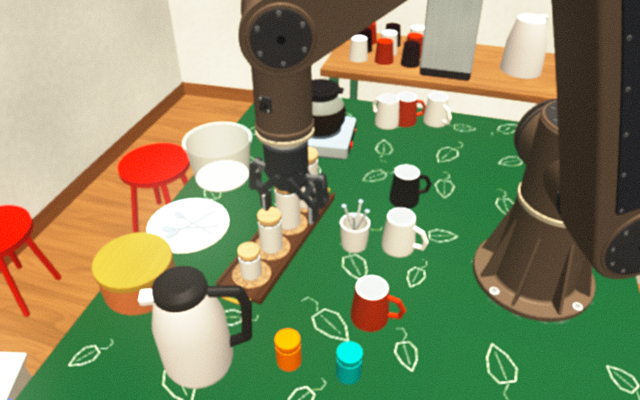

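The side view shows all four caddies upright on their mats, from a at (249,265) up to d at (313,165) by the coffee jug. The look-alikes are untouched and the gripper is clear of everything.

```bash
python3 -c "
from station import r
print(r.finish_job())"
```

```text
the job is handed in; nothing more can be done
None
```

All four caddies are on the board in order of height, d (tallest) nearest the coffee jug, then c, b and a. I handed the job in at about 24 s on the robot's clock.

- **Position:** the last top-camera check put each lid within 2 mm of its mat's centre, both along and across the board. Lid heights were within 0.5 mm of what they should be.
- **Tilt:** top-camera lid fits gave at most about 0.03 rad, inside the 0.08 limit. Earlier side-camera fits gave about 0.05 rad, including for caddies still standing on the table, so I put that down to noise at the lid edges. The final side picture shows all four upright.
- **Forces:** readings at the end of each lowering move peaked at about 10 N on the wrist. The hotplate and jug, and the orange and turquoise look-alikes, were not touched.
- **Disagreement:** on caddies c and b, the side and top cameras differed by up to about 4–6 mm in lid position. The side view sees each lid only partly, so I relied on the top camera. Even that difference would be inside the 12 mm tolerance.

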